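Release the spring catch and slide the packing tray home

ROBOT

A 7-joint arm with a two-finger parallel gripper is mounted at the origin on a cart in front of the work surface, level with it; the furniture and walls round the work are solid. World frame = base frame: x ahead of the robot, y to its left, z up, the work surface at z = 0. Lengths are in m, angles in rad, forces in N, time in s.
With the tool pointing down it reaches from about 0.4 to 0.85 m from the base axis. Payload 4.5 kg.
Tool frame: the origin (TCP) lies on the centre line of the jaws, within the pads' length; the fingertips stand 11 mm ahead of it and the grasp point (between the pads) lies 8 mm behind it; z points along the fingers, y is the line along which they close (so a half turn about z gives the same grasp; the last joint's range is limited). The gripper opens to 85 mm and grips with 20 to 120 N. Pads are 22 mm wide; open, the fingers measure 114 mm over their backs; the gripper's body (76 mm by 85 mm) begins 54 mm behind the grasp point. The pads swing forward as they close: fully open they stand 13 mm farther back than shut.
Start: joints at [-1.237, 0.689, -0.195, 1.565, 0.157, 0.902, -0.215], TCP at [0.185, 0.597, 0.219] pointing down, gripper open.
Joint ranges: [-3.01, 3.01], [-0.46, 2.08], [-1.47, 1.51], [0.13, 2.56], [-1, 4.14], [0.04, 2.09], [-2.66, 2.66]. Speed limits (rad/s): [2.57, 2.57, 3.14, 3.14, 3.14, 3.14, 3.14].

INTERFACE

Orientations are given as a 3x3 rotation matrix whose columns are the frame's x, y, z axes.
In Python, from plant import env, camera, camera_model, workorder gives the robot as it stands.
- The arm moves only by the tool drive_tool, never from a script. Its argument "deltas" is one flat list of numbers, 7 for each row, row after row: the shift along the tool's x, y, z each as a share of 50 cm, from -1 to 1, then the turn, a rotation vector about the tool's x, y, z each as a share of 180 degrees, from -1 to 1, then the gripper command: -1 is fully open, 1 is shut, values between are in proportion. In form: [x, y, z, rx, ry, rz, hand, x, y, z, rx, ry, rz, hand, ...]. A call has 1 to 12 rows; each row shifts and turns the commanded pose from where the row before left it, along the tool's axes as they then stand; what a row does not reach is not made up. A row lasts 1/10 s, in which the tool goes at most 50 mm and 8.59 degrees, less where a joint would pass 70% of its speed; a pose out of reach is approached as far as the arm can. A call with a number of a shift or a turn outside -1 to 1 is refused whole. A call with a gripper value outside its range is refused whole. The fingers move at their own pace and stop on an object; "squeeze" is the grip in N (left out, the last holds). Time passes only in rows, so rows that do not move let the fingers close. It gives the time, the measured TCP pose, the force, the opening and the grip force at its end, in the units of the state.
- env.get_obs(): the state, without advancing time (a new reading comes with each control period).
- camera(name): name is "scene" or "top" or "wrist"; returns (picture, depth): 384x512x3 uint8, blue, green, red; 384x512 float32, m along the optical axis (not along the pixel's ray), 0 where there is no reading.
- camera_model(name): a dict with "K" (3x3 intrinsics, pixels), "T" (4x4, takes a point from camera to world coordinates). Camera axes: x right, y up, looking along -z (the intrinsics and any distortion apply to the point x, -y, -z); pixel columns grow to the right and rows downward; lengths in m; the calibration is good to about 2 mm. A picture is of the moment at which its call begins: read the wrist's pose just before it. camera_model takes no time and is no camera call; for the wrist camera it gives the pose at the moment of the call.
- workorder.job_done(): hands the job in; it is judged then, once.
The state is a dict: "time": time; "joint_pos": joint angles; "dq": joint speeds; "joint_efforts": joint torques, N m; "position": TCP position; "eef_rot": TCP orientation; "contact_force": force on the tool from outside, world axes, zero at the start; "torque": the same for the moment, N m; "gripper_width": finger opening in m; "grip_force": force on a finger pad.
Only numpy, scipy, OpenCV 4.12 (cv2) and the standard library are available. Lean on these libraries where they do the work, as an engineer would, in place of code of your own. Each camera call takes 0.05 s, during which the arm holds its last target. There are 200 camera calls.

TASK

Move the loaded packing tray on the transfer slide over to its far end, on the robot's left. With a fingertip, press the spring catch bar right down and keep it down while you push the tray's paddle along, past the rib, until the tray is fully home; then let the bar spring up again behind the paddle. Only press and push: leave the gift box lying in the tray, do not touch or lift it, and leave the things lying around where they are.

Things in the scene. Friction and masses are not known exactly. Their poses are not given: they have to be found in the camera images.
- station: Fixed transfer slide: aluminium base plate 280 x 440 x 12 mm, two low rails, a tray between them, a spring catch bar along the side nearest the robot. Origin on the worktop (plate spans x -155 to +125, y -220 to +220 mm). +y: the way the tray must travel (roughly the robot's left); +x roughly away from the robot; z up. Place and yaw vary.
- tray (a joint): Travel along the slide's +y (m) of the steel tray (160 x 272 mm, walls to 49 mm above the worktop): starts at 0 to 0.02; 0.13 is home, at a solid stop. Friction 1.5 N plus 8 N per m/s; stays where left. With the bar up the rib blocks it at 0.048. Its lug is over the rib from 0.048 to 0.12; beyond, the bar can spring up and lock it.
- paddle (a point): Centre of the flat rear face (looks to the slide's -y, push it to +y) of the tray's dark upright paddle, which stands out over the catch bar: 42 mm wide along x, 8 mm thick, from 59 to 89 mm above the worktop (this point 74 mm). Moves with the tray. The lug that meets the rib is beside it, inboard. Axes as the slide's.
- catch_bar (a joint): How far the catch bar is pressed down (m): 0 up, 0.014 at its bottom stop. Spring: about 3 N to start, 8 N at the bottom. The rib clears the tray's lug when the bar is down more than 0.008; hold it at 0.010 to 0.012. It springs up by itself when let go.
- bar_top (a point): Centre of the catch bar's flat land, where a finger presses; moves with the bar. Land 250 mm along y (125 each way), 40 mm along x (20 each way), 55 mm above the worktop when up. At its inboard edge, x +20 to +30 mm, stands a dark rib 16 mm high from y +29 to +89 mm; the finger passes beside it. The bar goes straight down wherever pressed.
- packed_box: Closed kraft gift box 234 x 145 x 62 mm lying loose in the tray, its top about 81 mm above the worktop. Origin at the centre of its underside. To be left alone; it rides along with the tray. It has some 15 mm of room lengthwise at either end.
- scissors: Red-handled scissors, 87 x 199 x 9 mm, lying loose to the left of the slide; bystander.
- marker: Marker pen, 17 x 135 x 16 mm, lying loose behind the slide; bystander.
- spool: Spool of red ribbon, 104 x 132 x 32 mm, lying loose to the right; bystander.

How it is judged:
By the outcome, as a careful person would: the job done as asked, in the order asked, and still so for the second after the job is handed in, with the robot touching nothing.
It also fails if it takes over 35 s, if anything falls off the work surface, if the arm or the gripper's body presses on something with over 40 N, if the wrist force passes 120 N, or if a joint passes its speed limit or range.

## Working session

There is one attempt and no reset: what is moved stays moved. The work goes in short steps, Python scripts to look and compute and a tool call to move; the robot and the scene stay as the last step left them, time stands still between calls to the robot, and variables do not carry over. Pictures are saved under pics/ and viewed, at most 10 in all, crops included, and the job is handed in when it is done.

Besides the shell and the picture viewer there is one more tool, called after "Emit:" as name(argument=value, ...), one argument or row to a line, values as JSON. drive_tool: Moves the arm, as the interface text tells. Shift numbers are shares of 50 cm and turn numbers shares of 180 degrees, none past 1 either way. Its arguments: {"type":"object","properties":{"deltas":{"type":"array"},"squeeze":{"type":"number"}},"required":["deltas"]}

```bash
mkdir -p pics; ls; python3 - <<'E'
from plant import env,camera,camera_model
import cv2,numpy as np
o=env.get_obs();print(o['time'],o['position'],o['eef_rot'],o['gripper_width'])
for n in ("top","scene"):
    p,d=camera(n);cv2.imwrite(f'pics/{n}0.png',p);np.save(f'{n}_d.npy',d)
    m=camera_model(n);print(n,np.round(m['K'],1).tolist(),np.round(m['T'],3).tolist(),[k for k in m])
E
```

```text
pics
0.0 [0.1843945  0.59643305 0.21784859] [[-9.55427029e-01  2.95227006e-01 -4.54022834e-04]
 [ 2.95227330e-01  9.55425187e-01 -1.88040644e-03]
 [-1.21361913e-04 -1.93063109e-03 -9.99998129e-01]] 0.08522638784750165
top [[377.5, 0.0, 260.5], [0.0, 377.5, 192.5], [0.0, 0.0, 1.0]] [[0.017, 0.982, -0.187, 0.386], [-1.0, 0.017, -0.0, -0.057], [0.003, 0.187, 0.982, 1.21], [0.0, 0.0, 0.0, 1.0]] ['K', 'T']
scene [[500.0, 0.0, 264.0], [0.0, 500.0, 187.1], [0.0, 0.0, 1.0]] [[0.87, 0.354, -0.343, -0.018], [-0.493, 0.642, -0.587, -1.109], [0.012, 0.68, 0.733, 1.384], [0.0, 0.0, 0.0, 1.0]] ['K', 'T']
```

View pics/top0.png

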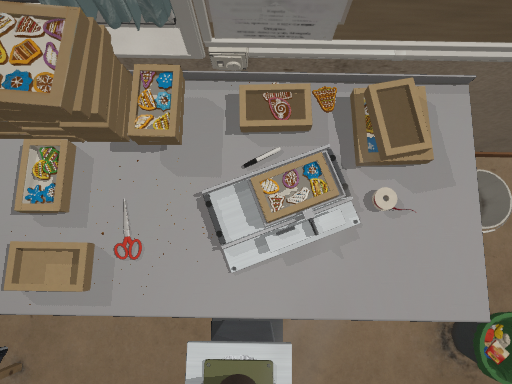

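View pics/scene0.png

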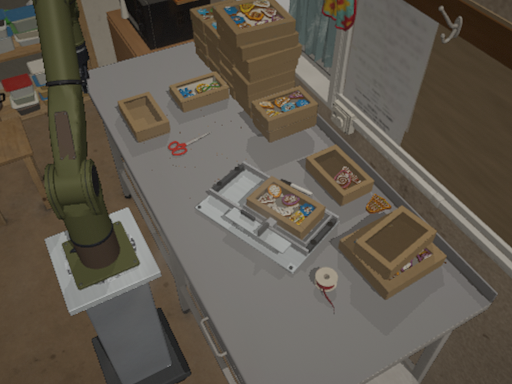

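The top view shows the slide with plate corners near (203,190), (328,148), (358,220) and (233,270). The catch bar is on the lower side and the dark paddle near (312,227). The scene view agrees. I'll zoom in.

```bash
python3 - <<'E'
import cv2
a=cv2.imread('pics/top0.png')[140:280,195:365];cv2.imwrite('pics/topc.png',cv2.resize(a,None,fx=4.5,fy=4.2,interpolation=cv2.INTER_CUBIC))
a=cv2.imread('pics/scene0.png')[155:275,190:350];cv2.imwrite('pics/scenec.png',cv2.resize(a,None,fx=5,fy=5,interpolation=cv2.INTER_CUBIC))
E
```

```text
(no output)
```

View pics/topc.png

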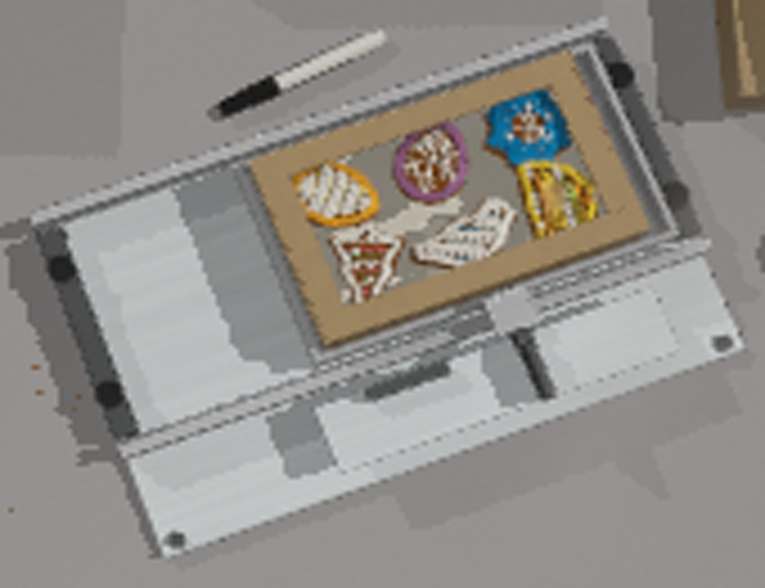

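View pics/scenec.png

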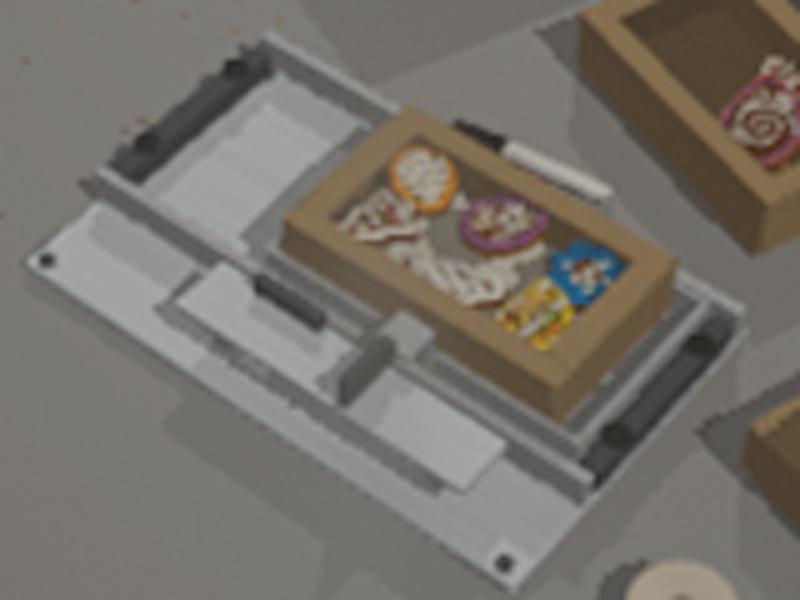

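The zooms show the land of the bar as a light strip, crop (320,405) to (678,350). The dark rib lies at about (365..450,380) and the dark paddle at about (512..550,330..395). Next I compute the pose.

```bash
cat > h.py <<'E'
import numpy as np,cv2
from plant import env,camera,camera_model
def ray(m,u,v,z):
    r=m['T'][:3,:3]@np.array([(u-m['K'][0,2])/m['K'][0,0],-(v-m['K'][1,2])/m['K'][1,1],-1]);o=m['T'][:3,3]
    return o+r*(z-o[2])/r[2]
def cloud(m,d):
    v,u=np.mgrid[:384,:512];K=m['K']
    P=np.stack([(u-K[0,2])/K[0,0]*d,-(v-K[1,2])/K[1,1]*d,-d],-1)
    return P@m['T'][:3,:3].T+m['T'][:3,3]
E
python3 - <<'E'
from h import *
mt=camera_model('top');ms=camera_model('scene')
f=lambda u,v,z:ray(mt,u/4.5+195-.4,v/4.2+140-.4,z)
g=lambda u,v,z:ray(ms,u/5+190-.4,v/5+155-.4,z)
A,B=f(162,557,.012),f(745,349,.012);C,D=g(25,262,.012),g(515,590,.012)
for a,b in((A,B),(C,D)):
    y=(a-b)[:2];L=np.linalg.norm(y);y/=L;x=np.array([y[1],-y[0]]);O=(a+b)[:2]/2+.155*x
    print('plate L',L,'yaw',np.degrees(np.arctan2(-y[0],y[1])),'O',O)
# land
for nm,m,fn,c in(('top',mt,f,[(320,405),(340,470),(678,350),(660,290)]),('scene',ms,g,[(225,262),(175,303),(460,490),(508,443)])):
    P=np.array([fn(*q,.055)[:2] for q in c]);print(nm,'land ctr',P.mean(0),np.round(P,3).tolist())
    r=.5*(P[0]+P[1])-.5*(P[2]+P[3]);print(np.linalg.norm(r),np.degrees(np.arctan2(-r[0],r[1])))
print('paddle top face top',f(512,335,.089),f(545,397,.089))
print('paddle scene: top rear corners',g(397,343,.089),g(345,378,.089))
for n,m in(('top',mt),('scene',ms)):
    d=np.load(n+'_d.npy');P=cloud(m,d)
    z=P[...,2]; L=P[(abs(z-.055)<.004)&(abs(P[...,0]-.49)<.12)&(abs(P[...,1]+.12)<.17)]
    img=np.clip((z-0)/.1*255,0,255).astype(np.uint8)
    print(n,len(L),L[:,2].mean() if len(L) else 0)
    np.save(n+'_P.npy',P)
E
```

```text
plate L 0.43830995854649557 yaw 21.584112781036637 O [ 0.58489657 -0.11512545]
plate L 0.43941827401349115 yaw 21.676066187372694 O [ 0.58143791 -0.12157778]
top land ctr [ 0.49231176 -0.1976309 ] [[0.471, -0.075], [0.424, -0.089], [0.515, -0.319], [0.559, -0.307]]
0.24766311386542803 21.176163899862708
scene land ctr [ 0.48859042 -0.20050048] [[0.467, -0.078], [0.419, -0.094], [0.511, -0.324], [0.558, -0.307]]
0.2467898644261266 21.675793681394044
paddle top face top [ 0.51998891 -0.20116882  0.089     ] [ 0.47643351 -0.22259724  0.089     ]
paddle scene: top rear corners [ 0.52149396 -0.22183011  0.089     ] [ 0.47713361 -0.23071761  0.089     ]
top 1025 0.05439428336738233
scene 511 0.05410404100405998
```

```bash
python3 - <<'E'
from h import *
a=np.radians(21.6);R=np.array([[np.cos(a),-np.sin(a)],[np.sin(a),np.cos(a)]]);O=np.array([.487,-.199])
for n in('top','scene'):
    P=np.load(n+'_P.npy').reshape(-1,3);q=(P[:,:2]-O)@R;z=P[:,2]
    k=(abs(q[:,0])<.06)&(abs(q[:,1])<.18)
    s=k&(abs(z-.055)<.004)&(q[:,0]<.03);r=cv2.minAreaRect((q[s]*1000).astype(np.float32));print(n,'land',r,np.percentile(q[s],[1,50,99],axis=0).round(4).tolist())
    s2=s&(abs(q[:,1]+.08)<.03)
    print(' low-end',np.percentile(q[s2],[1,99],axis=0).round(4).tolist())
    for lo,hi,l in((.062,.075,'rib?'),(.078,.096,'paddle')):
        s=k&(z>lo)&(z<hi)&(q[:,0]<.032);print(l,s.sum(),np.percentile(q[s],[2,50,98],axis=0).round(4).tolist())
E
```

```text
top land ((5.326015472412109, 1.6217498779296875), (48.921607971191406, 249.65557861328125), 0.13184072077274323) [[-0.0187, -0.1206], [0.0037, 0.0037], [0.0293, 0.1243]]
 low-end [[-0.0183, -0.1088], [0.0296, -0.0505]]
rib? 85 [[-0.0124, -0.0192], [0.0244, 0.0561], [0.0302, 0.0911]]
paddle 57 [[-0.0183, -0.0268], [0.0074, -0.0224], [0.0306, -0.0178]]
scene land ((1.183441162109375, -4.318244934082031), (251.6185302734375, 52.51531219482422), 89.67704010009766) [[-0.024, -0.1262], [0.0003, -0.0075], [0.026, 0.1169]]
 low-end [[-0.0246, -0.1089], [0.0261, -0.0503]]
rib? 93 [[-0.0226, -0.0344], [0.0203, 0.0399], [0.0306, 0.084]]
paddle 47 [[-0.0223, -0.0321], [0.0019, -0.0279], [0.027, -0.0201]]
```

Emit:
drive_tool(
  deltas=[-0.04,-0.025,0,0,0,0,1,-0.065,-0.04,0,0,0,0,1,-0.065,-0.04,0,0,0,0,1,-0.065,-0.04,0,0,0,0,1,-0.065,-0.04,0,0,0,0,1,-0.065,-0.04,0,0,0,0,1,-0.065,-0.04,0,0,0,0,1,-0.065,-0.04,0,0,0,0,1,-0.065,-0.04,0,0,0,0,1,-0.065,-0.04,0,0,0,0,1,-0.04,-0.025,0,0,0,0,1,0,0,0,0,0,0,1],
  squeeze=20,
)

```text
time: 1.3
position: [0.4446, 0.2985, 0.2182]
eef_rot: [[-0.953, 0.303, 0.001], [0.303, 0.953, -0.003], [-0.002, -0.003, -1.0]]
contact_force: [-0.5, 0.2, 0.5]
gripper_width: 0.0
grip_force: 0.0
```

Emit:
drive_tool(
  deltas=[0,0,0,0,0,0.04,1,0,0,0,0,0,0.045,1,0,0,0,0,0,0.045,1,0,0,0,0,0,0.045,1,0,0,0,0,0,0.045,1,0,0,0,0,0,0.04,1,0,0,0,0,0,0.022,1,0,0,0,0,0,0,1],
)

```text
time: 2.1
position: [0.4406, 0.3042, 0.2184]
eef_rot: [[-0.377, 0.926, -0.001], [0.926, 0.377, 0.0], [0.0, -0.001, -1.0]]
contact_force: [0.4, 0.1, -1.6]
gripper_width: 0.0001
grip_force: 0.0
```

```bash
cat >> h.py <<'E'
a=np.radians(21.6);SR=np.array([[np.cos(a),-np.sin(a)],[np.sin(a),np.cos(a)]]);O=np.array([.487,-.199])
def go(sx,sy,z):
    o=env.get_obs();t=np.r_[O+SR@[sx,sy],z];d=t-o['position']
    print('target',t.round(4),'tool shares',(o['eef_rot'].T@d/.5).round(4),'local now',((o['position'][:2]-O)@SR).round(4),o['position'][2].round(4),'yawY',np.degrees(np.arctan2(o['eef_rot'][1,1],o['eef_rot'][0,1])).round(2),'F',(SR.T@o['contact_force'][:2]).round(1),o['contact_force'][2].round(1))
E
python3 -c "
from h import *
go(-.003,-.058,.12)"
```

```text
target [ 0.5056 -0.254   0.12  ] tool shares [-1.083  -0.3008  0.1967] local now [0.1421 0.4849] 0.2184 yawY 22.17 F [ 0.4 -0.1] -1.6
```

Emit:
drive_tool(
  deltas=[-0.05,-0.015,0,0,0,0.003,1,-0.09,-0.025,0,0,0,0,1,-0.09,-0.025,0,0,0,0,1,-0.09,-0.025,0,0,0,0,1,-0.09,-0.025,0,0,0,0,1,-0.09,-0.025,0,0,0,0,1,-0.09,-0.025,0,0,0,0,1,-0.09,-0.025,0,0,0,0,1,-0.09,-0.025,0,0,0,0,1,-0.09,-0.025,0,0,0,0,1,-0.09,-0.025,0,0,0,0,1,-0.09,-0.025,0,0,0,0,1],
)

```text
time: 3.3
position: [0.498, -0.2349, 0.2186]
eef_rot: [[-0.37, 0.929, 0.0], [0.929, 0.37, 0.001], [0.001, 0.001, -1.0]]
contact_force: [1.3, 0.8, -0.7]
gripper_width: -0.0
grip_force: 0.0
```

Emit:
drive_tool(
  deltas=[-0.03,-0.01,0,0,0,0,1,0,0,0,0,0,0,1],
)

```text
time: 3.5
position: [0.4982, -0.2523, 0.2184]
eef_rot: [[-0.364, 0.932, -0.0], [0.932, 0.364, -0.001], [-0.001, -0.0, -1.0]]
contact_force: [1.1, -0.4, -0.4]
gripper_width: 0.0002
grip_force: 0.0
```

```bash
python3 -c "
from h import *
go(-.003,-.058,.10)
p,d=camera('wrist');cv2.imwrite('pics/w1.png',p)"
```

```text
target [ 0.5056 -0.254   0.1   ] tool shares [-0.0083  0.0125  0.2367] local now [-0.0092 -0.0537] 0.2184 yawY 21.33 F [ 0.9 -0.8] -0.4
```

View pics/w1.png

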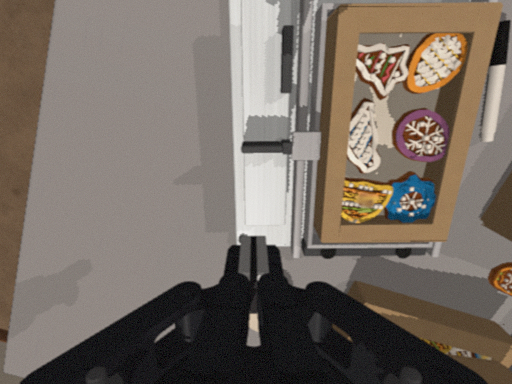

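The wrist view shows the paddle top at (243..290, 141..153), the land strip below it at columns 246..290, and the rib at (281..293, 25..92). I'll check these by ray.

```bash
python3 -c "
from h import *
m=camera_model('wrist')
L=lambda u,v,z:((ray(m,u,v,z)[:2]-O)@SR).round(4)
print('paddle rear L/R',L(243,152,.089),L(290,153,.089),'front',L(243,142,.089))
print('land low L/R',L(245,226,.055),L(287,224,.055),'rib',L(281,92,.071),L(293,25,.071), 'tip', L(254,240,.207))
"
```

```text
paddle rear L/R [-0.0163 -0.0225] [ 0.0309 -0.0235] front [-0.0162 -0.0125]
land low L/R [-0.0162 -0.1207] [ 0.0353 -0.1181] rib [0.0217 0.0345] [0.031  0.0934] tip [-0.0057 -0.0574]
```

Emit:
drive_tool(
  deltas=[-0.004,0.006,0.06,0,0,0,1,-0.004,0.006,0.08,0,0,0,1,0,0,0.06,0,0,0,1,0,0,0.03,0,0,0,1,0,0,0,0,0,0,1],
)

```text
time: 4.05
position: [0.5046, -0.2467, 0.1016]
eef_rot: [[-0.372, 0.928, -0.005], [0.928, 0.372, 0.004], [0.006, -0.003, -1.0]]
contact_force: [-0.2, -0.4, -0.1]
gripper_width: 0.0001
grip_force: 0.0
```

```bash
python3 -c "
from h import *
go(-.003,-.058,.055)
p,d=camera('wrist');cv2.imwrite('pics/w2.png',p)
p,d=camera('scene');cv2.imwrite('pics/s2.png',cv2.resize(p[155:275,190:350],None,fx=5,fy=5,interpolation=2))"
```

```text
target [ 0.5056 -0.254   0.055 ] tool shares [-0.0148 -0.0035  0.0931] local now [-0.0012 -0.0509] 0.1016 yawY 21.81 F [-0.3 -0.3] -0.1
```

View pics/w2.png

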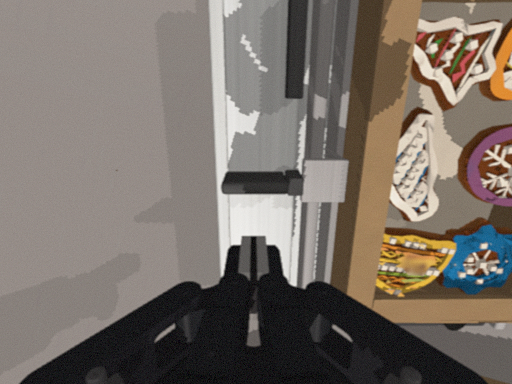

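The wrist view shows the shut fingertips at (240..267, 237), behind the paddle (222..302, 172..195) and clear of the rib (287..305, 0..97). Next is pressing down.

Emit:
drive_tool(
  deltas=[-0.004,0,0.03,0,0,0,1,-0.004,0.002,0.025,0,0,0,1,0,0,0.01,0,0,0,1,0,0,0.006,0,0,0,1,0,0,0.006,0,0,0,1,0,0,0.006,0,0,0,1,0,0,0,0,0,0,1],
)

```text
time: 4.85
position: [0.508, -0.2544, 0.0619]
eef_rot: [[-0.367, 0.93, -0.0], [0.93, 0.367, 0.0], [0.0, -0.0, -1.0]]
contact_force: [0.1, -0.3, 0.5]
gripper_width: 0.0001
grip_force: 0.0
```

```bash
python3 -c "
from h import *
go(0,-.055,.055)"
```

```text
target [ 0.5072 -0.2501  0.055 ] tool shares [0.0084 0.0017 0.0139] local now [-0.0009 -0.0592] 0.0619 yawY 21.53 F [ 0.  -0.3] 0.5
```

Emit:
drive_tool(
  deltas=[0,0,0.004,0,0,0,1,0,0,0,0,0,0,1],
)

```text
time: 5.05
position: [0.5081, -0.2545, 0.0601]
eef_rot: [[-0.367, 0.93, -0.0], [0.93, 0.367, 0.0], [0.0, 0.0, -1.0]]
contact_force: [-0.5, 0.1, 0.2]
gripper_width: 0.0001
grip_force: 0.0
```

Emit:
drive_tool(
  deltas=[0,0,0.004,0,0,0,1,0,0,0,0,0,0,1],
)

```text
time: 5.25
position: [0.5081, -0.2544, 0.058]
eef_rot: [[-0.367, 0.93, -0.0], [0.93, 0.367, 0.0], [0.0, -0.0, -1.0]]
contact_force: [0.5, 0.5, 0.1]
gripper_width: -0.0001
grip_force: 0.0
```

Emit:
drive_tool(
  deltas=[0,0,0.004,0,0,0,1,0,0,0,0,0,0,1],
)

```text
time: 5.45
position: [0.508, -0.2544, 0.056]
eef_rot: [[-0.367, 0.93, -0.0], [0.93, 0.367, 0.0], [0.0, -0.0, -1.0]]
contact_force: [-0.2, -0.5, -0.7]
gripper_width: -0.0002
grip_force: 0.0
```

```bash
python3 -c "
from h import *
o=env.get_obs();print(o['contact_force'],o['torque'],o['joint_efforts'])
p,d=camera('scene');cv2.imwrite('pics/s3.png',cv2.resize(p[155:275,190:350],None,fx=5,fy=5,interpolation=2))"
```

```text
[-0.15044743 -0.50417249 -0.6986239 ] [0.01178979 0.01996079 0.00613451] [ 6.47423309e-03 -5.36313558e+01  9.82083008e-01 -8.49415272e+00
  7.93647836e-03 -3.58601043e-02 -1.47754508e-03]
```

View pics/s3.png

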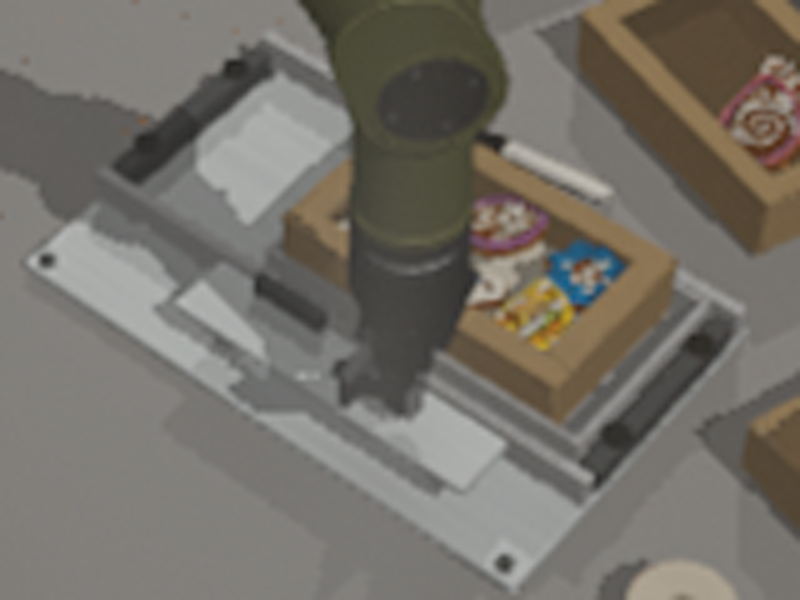

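The fingers end over the land behind the paddle at about (400,410), and the bar is still up. I'll keep stepping down until there is contact.

Emit:
drive_tool(
  deltas=[0,0,0.004,0,0,0,1,0,0,0,0,0,0,1],
)

```text
time: 5.7
position: [0.508, -0.2544, 0.0539]
eef_rot: [[-0.367, 0.93, -0.0], [0.93, 0.367, 0.0], [0.0, -0.0, -1.0]]
contact_force: [0.0, -0.0, -0.4]
gripper_width: -0.0005
grip_force: 0.0
```

Emit:
drive_tool(
  deltas=[0,0,0.004,0,0,0,1,0,0,0,0,0,0,1],
)

```text
time: 5.9
position: [0.508, -0.2544, 0.0519]
eef_rot: [[-0.367, 0.93, -0.0], [0.93, 0.367, 0.0], [0.0, -0.0, -1.0]]
contact_force: [-0.4, 0.1, 1.0]
gripper_width: -0.0005
grip_force: 0.0
```

Emit:
drive_tool(
  deltas=[0,0,0.004,0,0,0,1,0,0,0,0,0,0,1],
)

```text
time: 6.1
position: [0.508, -0.2543, 0.0499]
eef_rot: [[-0.367, 0.93, -0.0], [0.93, 0.367, 0.0], [0.0, -0.0, -1.0]]
contact_force: [-0.2, -0.2, 0.4]
gripper_width: 0.0
grip_force: 0.0
```

```bash
cat > bar.py <<'E'
from h import *
P=cloud(camera_model('scene'),camera('scene')[1]).reshape(-1,3)
q=(P[:,:2]-O)@SR;z=P[:,2]
for y in(-.11,-.1,-.09,-.08,0,.07,.11):
    s=(abs(q[:,1]-y)<.006)&(abs(q[:,0])<.012);print(y,s.sum(),np.percentile(z[s],[10,50,90]).round(4) if s.any() else '')
s=(q[:,0]>-.02)&(q[:,0]<.02)&(q[:,1]<-.03)&(q[:,1]>-.09)&(z>.06)
if s.any(): print('finger lowest',P[s][np.argsort(z[s])[:5]].round(4).tolist(),q[s][np.argsort(z[s])[:5]].round(3).tolist())
s=(abs(q[:,0])<.015)&(q[:,1]>-.035)&(z>.075)&(z<.095)&(q[:,1]<.14);print('paddle',s.sum(),np.percentile(q[s,1],[5,50,95]).round(4) if s.any() else '')
E
python3 bar.py; python3 -c "
from h import *
p,d=camera('wrist');cv2.imwrite('pics/w3.png',p)"
```

```text
-0.11 126 [0.0465 0.3894 0.4273]
-0.1 185 [0.0511 0.2574 0.3357]
-0.09 85 [0.009  0.2315 0.4425]
-0.08 80 [0.0111 0.1376 0.4713]
0 23 [0.0052 0.0494 0.0551]
0.07 29 [0.007  0.0503 0.0566]
0.11 27 [0.0087 0.0501 0.0565]
finger lowest [[0.505, -0.2647, 0.063], [0.5226, -0.2607, 0.0634], [0.5174, -0.263, 0.0638], [0.5074, -0.2671, 0.0641], [0.4803, -0.2347, 0.0657]] [[-0.007, -0.068], [0.01, -0.07], [0.005, -0.071], [-0.006, -0.071], [-0.019, -0.031]]
paddle 2 [-0.031  -0.0306 -0.0302]
```

View pics/w3.png

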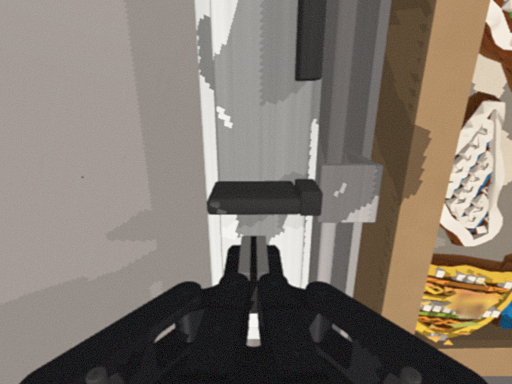

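The fingertips (240..267, 237) are close to the paddle (208..322, 180..215) and over the land. There's no force yet, so I step on.

Emit:
drive_tool(
  deltas=[0,0,0.004,0,0,0,1,0,0,0,0,0,0,1],
)

```text
time: 6.4
position: [0.508, -0.2544, 0.048]
eef_rot: [[-0.367, 0.93, -0.0], [0.93, 0.367, 0.0], [0.0, -0.0, -1.0]]
contact_force: [0.6, 0.4, -0.7]
gripper_width: -0.0
grip_force: 0.0
```

Emit:
drive_tool(
  deltas=[0,0,0.004,0,0,0,1,0,0,0,0,0,0,1],
)

```text
time: 6.6
position: [0.508, -0.2544, 0.0459]
eef_rot: [[-0.367, 0.93, -0.0], [0.93, 0.367, 0.0], [0.0, -0.0, -1.0]]
contact_force: [0.2, -0.4, 0.1]
gripper_width: 0.0001
grip_force: 0.0
```

```bash
python3 bar.py; python3 -c "
from h import *
o=env.get_obs();print(o['joint_efforts'].round(2))
go(0,-.055,.04)"
```

```text
-0.11 125 [0.0474 0.3884 0.4247]
-0.1 177 [0.0499 0.2572 0.3292]
-0.09 80 [0.0455 0.2318 0.4392]
-0.08 89 [0.0104 0.1283 0.4625]
0 24 [0.0102 0.0501 0.0546]
0.07 24 [0.009  0.0505 0.0563]
0.11 25 [0.0065 0.0507 0.0554]
finger lowest [[0.5099, -0.2693, 0.0651], [0.5167, -0.2641, 0.0656], [0.5067, -0.2682, 0.0658], [0.498, -0.2636, 0.0661], [0.5144, -0.2681, 0.0663]] [[-0.005, -0.074], [0.004, -0.071], [-0.007, -0.072], [-0.014, -0.064], [-0.0, -0.074]]
paddle 1 [0.0499 0.0499 0.0499]
[-0.000e+00 -5.382e+01  1.010e+00 -8.050e+00  1.000e-02 -1.000e-02
 -0.000e+00]
target [ 0.5072 -0.2501  0.04  ] tool shares [0.0085 0.0017 0.012 ] local now [-0.0009 -0.0592] 0.046 yawY 21.52 F [ 0.3 -0.4] 1.1
```

```bash
python3 -c "
from h import *
o=env.get_obs();m=camera_model('wrist');p,d=camera('wrist');P=cloud(m,d)
print(m['T'].round(3).tolist(),o['position'])
for v in range(222,262,4): print(v,[ (P[v,u].round(3).tolist()) for u in (230,248,258)])
"
```

```text
[[0.93, -0.348, -0.119, 0.479], [0.368, 0.879, 0.302, -0.176], [-0.0, -0.325, 0.946, 0.201], [0.0, 0.0, 0.0, 1.0]] [ 0.5080162  -0.25439284  0.04600683]
222 [[0.492, -0.244, 0.055], [0.501, -0.241, 0.054], [0.506, -0.239, 0.054]]
226 [[0.493, -0.246, 0.054], [0.502, -0.242, 0.055], [0.507, -0.241, 0.054]]
230 [[0.493, -0.248, 0.056], [0.503, -0.245, 0.054], [0.508, -0.243, 0.055]]
234 [[0.494, -0.251, 0.055], [0.504, -0.247, 0.054], [0.509, -0.245, 0.054]]
238 [[0.495, -0.254, 0.054], [0.503, -0.244, 0.065], [0.508, -0.243, 0.065]]
242 [[0.496, -0.255, 0.056], [0.503, -0.245, 0.068], [0.508, -0.243, 0.069]]
246 [[0.497, -0.259, 0.054], [0.503, -0.244, 0.073], [0.508, -0.243, 0.073]]
250 [[0.496, -0.252, 0.07], [0.503, -0.245, 0.077], [0.508, -0.243, 0.077]]
254 [[0.496, -0.252, 0.074], [0.503, -0.244, 0.081], [0.507, -0.242, 0.081]]
258 [[0.496, -0.251, 0.078], [0.503, -0.245, 0.084], [0.507, -0.243, 0.085]]
```

The wrist depth puts the fingertips at about z 0.062, still 7 mm above the land, so I continue down.

Emit:
drive_tool(
  deltas=[0,0,0.006,0,0,0,1,0,0,0.004,0,0,0,1,0,0,0,0,0,0,1],
)

```text
time: 7.0
position: [0.5083, -0.2545, 0.0412]
eef_rot: [[-0.367, 0.93, 0.0], [0.93, 0.367, -0.0], [-0.0, 0.0, -1.0]]
contact_force: [-0.5, 0.8, 3.7]
gripper_width: 0.0003
grip_force: 1.7
```

Emit:
drive_tool(
  deltas=[0,0,0.004,0,0,0,1,0,0,0,0,0,0,1],
)

```text
time: 7.2
position: [0.5083, -0.2546, 0.0392]
eef_rot: [[-0.367, 0.93, 0.0], [0.93, 0.367, -0.0], [-0.0, 0.0, -1.0]]
contact_force: [0.1, 0.1, 4.3]
gripper_width: -0.0001
grip_force: 2.1
```

Emit:
drive_tool(
  deltas=[0,0,0.004,0,0,0,1,0,0,0,0,0,0,1],
)

```text
time: 7.4
position: [0.5083, -0.2546, 0.0372]
eef_rot: [[-0.367, 0.93, 0.0], [0.93, 0.367, -0.0], [-0.0, 0.0, -1.0]]
contact_force: [-0.1, -0.5, 5.5]
gripper_width: -0.0005
grip_force: 2.4
```

Emit:
drive_tool(
  deltas=[0,0,0.004,0,0,0,1,0,0,0,0,0,0,1],
)

```text
time: 7.6
position: [0.5083, -0.2545, 0.0352]
eef_rot: [[-0.367, 0.93, 0.0], [0.93, 0.367, -0.0], [-0.0, 0.0, -1.0]]
contact_force: [0.1, 0.3, 4.6]
gripper_width: 0.0003
grip_force: 2.8
```

Emit:
drive_tool(
  deltas=[0,0,0.004,0,0,0,1,0,0,0.003,0,0,0,1,0,0,0,0,0,0,1],
)

```text
time: 7.9
position: [0.5083, -0.2546, 0.0318]
eef_rot: [[-0.367, 0.93, 0.0], [0.93, 0.367, -0.0], [-0.0, 0.0, -1.0]]
contact_force: [-0.2, -1.1, 7.1]
gripper_width: 0.0001
grip_force: 3.4
```

```bash
cat > wb.py <<'E'
from h import *
m=camera_model('wrist');P=cloud(m,camera('wrist')[1]).reshape(-1,3);q=(P[:,:2]-O)@SR;z=P[:,2]
for y in(-.04,0.,.02,.05,.07,.1):
    s=(abs(q[:,1]-y)<.008)&(abs(q[:,0]-.002)<.012);print('land z',y,np.median(z[s]).round(4) if s.any() else '')
s=(abs(q[:,0])<.015)&(z>.08)&(z<.094)&(abs(q[:,1]-.03)<.12)&(q[:,1]>((env.get_obs()['position'][:2]-O)@SR)[1]+.016)
if s.any(): print('paddle y',s.sum(),np.percentile(q[s,1],[5,50,95]).round(4))
go(0,.07,.0315)
E
python3 wb.py
```

```text
land z -0.04 0.1198
land z 0.0 0.0438
land z 0.02 0.0442
land z 0.05 0.0439
land z 0.07 0.0435
land z 0.1 
paddle y 2002 [-0.0254 -0.0205 -0.0185]
target [ 0.4612 -0.1339  0.0315] tool shares [0.259  0.0009 0.0008] local now [-0.0006 -0.0595] 0.0319 yawY 21.52 F [-0.1 -0. ] 6.6
```

The bar is held about 11 mm down (land at z 0.044). Now pushing.

Emit:
drive_tool(
  deltas=[0.004,0,0,0,0,0,1,0.008,0,0,0,0,0,1,0.008,0,0,0,0,0,1,0.006,0,0,0,0,0,1,0.006,0,0,0,0,0,1,0.006,0,0,0,0,0,1,0.006,0,0,0,0,0,1,0.006,0,0,0,0,0,1,0.006,0,0,0,0,0,1,0.006,0,0,0,0,0,1],
)

```text
time: 8.95
position: [0.4993, -0.2295, 0.0327]
eef_rot: [[-0.365, 0.931, 0.006], [0.931, 0.365, -0.005], [-0.007, 0.004, -1.0]]
contact_force: [1.5, -5.9, 5.9]
gripper_width: 0.0001
grip_force: 3.2
```

```bash
python3 wb.py
```

```text
land z -0.04 0.0926
land z 0.0 0.0446
land z 0.02 0.0447
land z 0.05 0.045
land z 0.07 0.0447
land z 0.1 
paddle y 1613 [-0.0155 -0.0115 -0.0105]
target [ 0.4612 -0.1339  0.0315] tool shares [ 0.2039 -0.0011  0.001 ] local now [ 0.0002 -0.032 ] 0.0326 yawY 21.43 F [-0.4 -4.2] 7.3
```

Emit:
drive_tool(
  deltas=[0.004,0,0.001,0,0,0,1,0.007,0,0.001,0,0,0,1,0.007,0,0,0,0,0,1,0.007,0,0,0,0,0,1,0.007,0,0,0,0,0,1,0.007,0,0,0,0,0,1,0.007,0,0,0,0,0,1,0.007,0,0,0,0,0,1,0.007,0,0,0,0,0,1,0.007,0,0,0,0,0,1,0.007,0,0,0,0,0,1,0.004,0,0,0,0,0,1],
)

```text
time: 10.2
position: [0.485, -0.1928, 0.0317]
eef_rot: [[-0.365, 0.931, 0.006], [0.931, 0.365, -0.005], [-0.007, 0.004, -1.0]]
contact_force: [3.2, -5.7, 7.5]
gripper_width: 0.0001
grip_force: 3.4
```

```bash
python3 wb.py
```

```text
land z -0.04 0.0438
land z 0.0 0.0915
land z 0.02 0.1171
land z 0.05 0.0436
land z 0.07 0.0436
land z 0.1 0.0436
paddle y 1723 [0.0235 0.0278 0.0289]
target [ 0.4612 -0.1339  0.0315] tool shares [ 0.1261 -0.0013 -0.0005] local now [0.0004 0.0069] 0.0316 yawY 21.41 F [-0.8 -5.2] 7.3
```

Emit:
drive_tool(
  deltas=[0.005,0,0,0,0,0,1,0.007,0,0,0,0,0,1,0.007,0,0,0,0,0,1,0.007,0,0,0,0,0,1,0.007,0,0,0,0,0,1,0.007,0,0,0,0,0,1,0.007,0,0,0,0,0,1,0.007,0,0,0,0,0,1,0.007,0,0,0,0,0,1,0.007,0,0,0,0,0,1,0.007,0,0,0,0,0,1,0.007,0,0,0,0,0,1],
)

```text
time: 11.45
position: [0.4701, -0.1546, 0.0315]
eef_rot: [[-0.364, 0.931, 0.006], [0.931, 0.364, -0.005], [-0.007, 0.004, -1.0]]
contact_force: [2.8, -7.3, 7.6]
gripper_width: 0.0002
grip_force: 3.4
```

```bash
python3 wb.py
```

```text
land z -0.04 
land z 0.0 0.0435
land z 0.02 
land z 0.05 0.0913
land z 0.07 0.1089
land z 0.1 0.0435
paddle y 1639 [0.0649 0.0688 0.0699]
target [ 0.4612 -0.1339  0.0315] tool shares [ 0.0431 -0.0013 -0.0003] local now [0.0006 0.0484] 0.0315 yawY 21.4 F [ 0.7 -6.3] 7.2
```

Emit:
drive_tool(
  deltas=[0.005,0,0,0,0,0,1,0.006,0,0,0,0,0,1,0.006,0,0,0,0,0,1,0.006,0,0,0,0,0,1,0.006,0,0,0,0,0,1,0.006,0,0,0,0,0,1],
)

```text
time: 12.1
position: [0.4635, -0.1382, 0.0314]
eef_rot: [[-0.364, 0.931, 0.006], [0.931, 0.364, -0.004], [-0.006, 0.004, -1.0]]
contact_force: [1.6, -6.9, 7.5]
gripper_width: -0.0001
grip_force: 3.4
```

Emit:
drive_tool(
  deltas=[0.005,0,0,0,0,0,1,0.005,0,0,0,0,0,1],
)

```text
time: 12.3
position: [0.4617, -0.1335, 0.0314]
eef_rot: [[-0.364, 0.931, 0.006], [0.931, 0.364, -0.004], [-0.006, 0.004, -1.0]]
contact_force: [2.4, -6.7, 7.7]
gripper_width: -0.0006
grip_force: 3.4
```

Emit:
drive_tool(
  deltas=[0.005,0,0,0,0,0,1,0.005,0,0,0,0,0,1],
)

```text
time: 12.5
position: [0.4599, -0.1288, 0.0314]
eef_rot: [[-0.364, 0.931, 0.006], [0.931, 0.364, -0.004], [-0.006, 0.004, -1.0]]
contact_force: [2.0, -6.3, 7.1]
gripper_width: 0.0
grip_force: 3.4
```

```bash
python3 wb.py
```

```text
land z -0.04 
land z 0.0 0.0432
land z 0.02 0.0435
land z 0.05 
land z 0.07 0.0912
land z 0.1 0.0892
paddle y 1685 [0.0924 0.0965 0.0976]
target [ 0.4612 -0.1339  0.0315] tool shares [-0.0118 -0.0012 -0.0002] local now [0.0006 0.0759] 0.0314 yawY 21.38 F [-0.4 -6.5] 8.2
```

Moved about 117 mm so far and not at the stop yet. Small steps from here, watching the force.

Emit:
drive_tool(
  deltas=[0.005,0,0,0,0,0,1,0.005,0,0,0,0,0,1],
)

```text
time: 12.75
position: [0.458, -0.1242, 0.0314]
eef_rot: [[-0.364, 0.931, 0.006], [0.931, 0.364, -0.004], [-0.006, 0.004, -1.0]]
contact_force: [2.9, -6.5, 7.6]
gripper_width: 0.0003
grip_force: 3.4
```

Emit:
drive_tool(
  deltas=[0.004,0,0,0,0,0,1,0.004,0,0,0,0,0,1],
)

```text
time: 12.95
position: [0.4565, -0.1204, 0.0313]
eef_rot: [[-0.364, 0.931, 0.006], [0.931, 0.364, -0.004], [-0.006, 0.004, -1.0]]
contact_force: [2.0, -5.8, 8.0]
gripper_width: 0.0002
grip_force: 3.4
```

```bash
python3 wb.py
```

```text
land z -0.04 
land z 0.0 
land z 0.02 0.0434
land z 0.05 
land z 0.07 0.0935
land z 0.1 0.1107
paddle y 1698 [0.1014 0.1056 0.1067]
target [ 0.4612 -0.1339  0.0315] tool shares [-0.0298 -0.001  -0.0002] local now [0.0006 0.0849] 0.0313 yawY 21.37 F [-0.7 -6.8] 7.9
```

Emit:
drive_tool(
  deltas=[0.003,0,0,0,0,0,1,0.003,0,0,0,0,0,1],
)

```text
time: 13.2
position: [0.4554, -0.1176, 0.0313]
eef_rot: [[-0.364, 0.931, 0.006], [0.931, 0.364, -0.004], [-0.006, 0.004, -1.0]]
contact_force: [2.2, -5.9, 5.9]
gripper_width: 0.0002
grip_force: 3.4
```

Emit:
drive_tool(
  deltas=[0.003,0,0,0,0,0,1,0.003,0,0,0,0,0,1],
)

```text
time: 13.4
position: [0.455, -0.1164, 0.0314]
eef_rot: [[-0.362, 0.932, 0.007], [0.932, 0.363, -0.006], [-0.008, 0.004, -1.0]]
contact_force: [3.7, -12.2, 5.9]
gripper_width: 0.0001
grip_force: 3.4
```

Emit:
drive_tool(
  deltas=[0.003,0,0,0,0,0,1,0,0,0,0,0,0,1],
)

```text
time: 13.6
position: [0.455, -0.1165, 0.0315]
eef_rot: [[-0.361, 0.933, 0.008], [0.933, 0.361, -0.008], [-0.01, 0.005, -1.0]]
contact_force: [4.5, -13.9, 5.1]
gripper_width: -0.0001
grip_force: 3.4
```

The tray is at the stop: force rose to 14 N with no further motion. I relieve the push, then lift straight up.

Emit:
drive_tool(
  deltas=[-0.006,0,0,0,0,0,1,-0.002,0,-0.004,0,0,0,1,0,0,-0.01,0,0,0,1,0,0,-0.015,0,0,0,1,0,0,-0.03,0,0,0,1,0,0,-0.06,0,0,0,1,0,0,-0.08,0,0,0,1,0,0,-0.08,0,0,0,1,0,0,-0.06,0,0,0,1,0,0,0,0,0,0,1],
)

```text
time: 14.6
position: [0.4539, -0.1135, 0.2034]
eef_rot: [[-0.368, 0.93, 0.005], [0.93, 0.368, -0.0], [-0.002, 0.005, -1.0]]
contact_force: [0.8, 0.5, -1.1]
gripper_width: -0.0002
grip_force: 0.0
```

```bash
python3 wb.py; python3 -c "
from h import *
p,d=camera('wrist');cv2.imwrite('pics/w4.png',p)"
```

```text
land z -0.04 
land z 0.0 
land z 0.02 0.0543
land z 0.05 0.0545
land z 0.07 0.0546
land z 0.1 0.2672
paddle y 127 [0.1087 0.11   0.1107]
target [ 0.4612 -0.1339  0.0315] tool shares [-4.430e-02 -2.000e-04  3.403e-01] local now [-0.0002  0.0922] 0.2016 yawY 21.59 F [-0.4 -0.4] -0.3
```

View pics/w4.png

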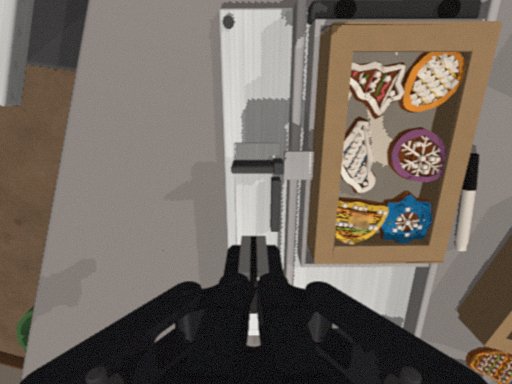

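The picture shows the tray against the end stop at the top (row 20) and the bar back up (z 0.0545). The rib (272..283, 178..230) is behind the paddle, and the gift box is still in the tray.

```bash
python3 -c "
from plant import workorder
print(workorder.job_done())"
```

```text
the job is handed in; nothing more can be done
None
```

The tray is fully home against its stop, the catch bar has sprung up behind the paddle, the gift box is still in the tray, and the job is handed in at about 15 s of the 35 s allowed.

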